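Hang the paint tin on the bench hanger by its bail

TASK

Raise the paint tin's wire bail until it stands upright, with the tin still standing in its place on the bench. Then lift the tin level by the bail, bring it to the hanger from the front, lower the bail gently onto the two prongs of the hanger and slide it back under the lips until it drops home at the end, so that the tin hangs there on its own. Never tip the tin, nor push or pull hard on the hanger (feel for its height, which is not known exactly), and leave the jar, the screwdriver and the offcut where they are.

Things in the scene. Friction and masses are not known exactly. Their poses are not given: they have to be found in the camera images.
- tin_center (a point): Plain metal paint tin with lid, a loose cylinder 108 mm across, 85 mm high, 0.3 to 0.65 kg; this point is its centre, half-way up, z up. The bail is hinged on two ears at the tin's sides, 29.5 mm above this point (72 mm above its underside); the hinge line crosses the tin's axis along the tin's y. At the start the bail lies out over the tin's -x side, roughly towards the robot.
- bail (a joint): Angle of the bail, rad: 0 is upright (in line with the tin's axis), positive leans to the tin's -x side, 1.5 (its stop) is flat. The hinge is a little stiff (0.025 Nm), so the bail stays where it is left and can be re-gripped on the way; wire held tight does not turn freely in the jaws and can tip the tin.
- bail_mid (a point): Middle of the bail's straight top bar. The bail is round steel wire 6 mm thick, a square U: top bar 120 mm long, along the tin's y axis, its centre line 95 mm from the hinge line. Lying flat it leaves 38 mm between the bar and the tin's wall. This point's y axis runs along the bar, its z axis from the hinge line to the bar.
- hanger: Post fixed to the bench with a steel twin hook. Origin on the bench straight below the seat; x runs level from the hook's mouth to the post, y across the prongs, z up. Two equal prongs, 8 mm thick, at y = -43 and +43 mm, 78 mm clear between them back to x = +99. The hook is clamped on the post, does not move, but its height differs: the seat is 196 to 228 mm above the bench, not measured here.
- hanger_mouth (a point): Point on the bench below the middle of the mouth, x = -50 mm of the hanger, same axes. Each prong, heights above the seat: top face 3 mm up from x = -72 to -5 mm, upturned tip 16 mm up at x = -80 to -72, lip over it from x = -30 to +5. The tin comes in from the front, in +x, so that the prongs pass between its lid and the bar; the bar is let down between tip and lip (x = -72 to -30) onto both prongs.
- hanger_seat (a point): Point on the bench below the seat, same place and axes as the hanger. The lip's underside is 12 mm and its top 38 mm above the seat. The seat is a groove at height 0 from x = -5 to +5 mm, closed by an end wall at x = +5 up to the lip. The bar slides in +x along the prongs under the lips to the end wall and drops 3 mm into the groove, its centre then at x about 0, 3 mm above the seat.
- hanger_post (a point): Point on the bench below the post, x = +125 mm of the hanger, same axes. Wooden post 36 x 60 mm, 245 mm high, on a foot 100 x 90 x 20 mm; the hook's carriage plates before and behind it reach to 14 mm above the seat and start at x = +99 mm of the hanger.
- jar: Bystander: glass jar with cap, 60 mm across, 85 mm high; origin at the centre of its underside. Leave it alone.
- screwdriver: Bystander: screwdriver lying on the bench, origin under it. Leave it alone.
- offcut: Bystander: wood offcut 50 x 120 x 20 mm lying on the bench; origin at the centre of its underside. Leave it alone.
- tin: The same paint tin; origin at the centre of its underside, x pointing away from the side over which the bail lies.
Mind the look-alikes: they are no part of the job. Leave any blue or pink look-alike of the tin alone.

How it is judged:
By the outcome, as a careful person would: the job done as asked, in the order asked, and still so for the second after the job is handed in, with the robot touching nothing.
It also fails if it takes over 72 s, if anything falls off the work surface, if the arm or the gripper's body presses on something with over 40 N, if the wrist force passes 120 N, or if a joint passes its speed limit or range.

ROBOT

A 6-joint arm with a two-finger parallel gripper is mounted at the origin on the work surface. World frame = base frame: x ahead of the robot, y to its left, z up, the work surface at z = 0. Lengths are in mm, angles in rad, forces in N, time in s.
With the tool pointing down it reaches from about 300 to 775 mm from the base axis. Payload 14.6 kg.
Tool frame: the origin (TCP) lies on the centre line of the jaws, within the pads' length; the fingertips stand 19 mm ahead of it and the grasp point (between the pads) is the TCP (bot.tip_reach is the distance from the TCP to the fingertips, in mm); y points along the fingers, x is the direction in which the jaws open and shut, and the axes are right-handed (so a half turn about y gives the same grasp; the last joint's range is limited). The gripper opens to 85 mm and grips with 20 to 120 N. Pads are 22 mm wide; open, the fingers measure 114 mm over their backs; the gripper's body (76 mm by 85 mm) begins 54 mm behind the grasp point. The pads swing forward as they close: fully open they stand 13 mm farther back than shut.
Start: joints at [1.143, 0.3, 1.521, -0, 1.321, -0.067], TCP at [194.159, 514.579, 250.281] pointing down, gripper open.
Joint ranges: [-3.03, 3.03], [-0.79, 2.21], [0.23, 2.52], [-1.04, 4.18], [0, 3.07], [-2.55, 2.55]. Speed limits (rad/s): [2.22, 2.22, 2.57, 3.14, 3.14, 3.14].

INTERFACE

Orientations are given as a unit quaternion [w, x, y, z].
In Python, from rig import bot gives the robot as it stands. Calls block until the motion is done:
- bot.move_to(position, orientation): joint-space move of the TCP to a pose.
- bot.servo_line(position, attitude=None, speed=150, until_force=None): straight line of the TCP; attitude=None keeps the orientation; speed is the mean speed in mm/s. With until_force (N) it stops when the force on the tool has changed by that much, and returns True; else False.
- bot.move_joints(angles): joint-space move.
- bot.move_gripper(opening, grip_force=None): finger opening in mm; grip_force is the grip in N (None keeps the last); returns when the fingers have stopped.
- bot.dwell(seconds).
- bot.ik(position, orientation): joint angles nearest the present ones, or None.
- bot.read_state(): the state.
- bot.read_camera(name): name is "side" or "top" or "wrist"; returns a dict with "image" (420x560x3 uint8, blue, green, red), "depth" (420x560 float32, mm along the optical axis (not along the pixel's ray), 0 where there is no reading), "fovy" (degrees; the focal length in pixels is half the picture's height over the tangent of half this angle, whatever the lens; pixels are square), "cx", "cy" (the principal point, pixels), "eye" and "attitude" of the camera in the world; the wrist camera has in their place "mount" (4x4, takes a point from camera to tool coordinates, whose origin is the TCP and whose axes are the tool frame's). Camera axes: x right, y down, z forward; pixel columns grow to the right and rows downward; lengths in mm; the calibration is good to about 2 mm. The wrist camera is an equidistant fisheye: a pixel r from the principal point sees the ray r / f radians off the axis. A picture is of the moment at which its call begins: read the wrist's pose just before it.
A pose or a line that the arm cannot do raises bot.MotionError and nothing moves.
- bot.finish_job(): hands the job in, once; it reports no verdict.
The state is a dict: "clock": time; "joint_positions": joint angles; "qvel": joint speeds; "effort": joint torques, N m; "ee_pos": TCP position; "tool_rot": TCP orientation; "ft_force": force on the tool from outside, world axes, zero at the start; "moment": the same for the moment, N m; "grip_width": finger opening in mm.
Only numpy, scipy, OpenCV 4.12 (cv2) and the standard library are available. Lean on these libraries where they do the work, as an engineer would, in place of code of your own. Each camera call takes 0.05 s, during which the arm holds its last target.

## Working session

There is one attempt and no reset: what is moved stays moved. The work goes in short steps, each a Python script; the robot and the scene stay as the last script left them, time stands still between calls to the robot, and variables do not carry over. Pictures are saved under pics/ and viewed, and the job is handed in when it is done.

```bash
ls; mkdir -p pics; cat > h.py <<'E'
import numpy as np, cv2
from scipy.spatial.transform import Rotation as R
from rig import bot
def Rq(q): return R.from_quat([q[1],q[2],q[3],q[0]]).as_matrix()
def qR(M):
    x,y,z,w=R.from_matrix(M).as_quat(); return [w,x,y,z]
E
python3 - <<'E'
from h import *
import pickle
s=bot.read_state(); print(s)
for n in ["side","top","wrist"]:
    c=bot.read_camera(n); pickle.dump(c,open(f"{n}0.pkl","wb"))
    cv2.imwrite(f"pics/{n}0.png",c["image"]); print(n,{k:v for k,v in c.items() if k not in("image","depth")})
E
```

```text
pics
{'clock': 0.0, 'joint_positions': array([ 1.14339333e+00,  3.00501307e-01,  1.52161125e+00,  8.66669390e-06,
        1.32070618e+00, -6.65819402e-02]), 'qvel': array([ 0.00060352, -0.00135134, -0.00034456,  0.00024745, -0.00154328,
        0.00150778]), 'effort': array([ 6.89854533e-04, -5.43491507e+01, -3.61802602e+01, -5.78729086e-06,
        3.88113986e-03, -3.38262964e-05]), 'ee_pos': array([194.07241107, 514.38370708, 249.69196987]), 'tool_rot': array([-0.58138238,  0.58182184,  0.40179395, -0.40254131]), 'ft_force': array([-0.29898084,  0.19547087,  0.12164655]), 'moment': array([-0.00084873, -0.02502927, -0.03354942]), 'grip_width': 85.00844943942121}
side {'fovy': 46.85842316627814, 'cx': 278.32727110668907, 'cy': 219.40495306064773, 'eye': array([479.15811909, 832.61836756, 912.4529289 ]), 'attitude': array([ 0.02468909, -0.06072422,  0.92702667, -0.36922157])}
top {'fovy': 56.56302654594367, 'cx': 286.5623280811711, 'cy': 205.9508043918781, 'eye': array([449.19014656,  99.29714246, 945.02216667]), 'attitude': array([ 0.04913011, -0.70204791,  0.70646991, -0.07493485])}
wrist {'fovy': 65.70646984690485, 'cx': 280.1232290382236, 'cy': 208.21687602633924, 'mount': array([[ 9.99999510e-01, -9.15057216e-05,  9.85443574e-04,
         6.78819548e-02],
       [-9.66943418e-04, -3.02554183e-01,  9.53131697e-01,
        -1.23217241e+02],
       [ 2.10933072e-04, -9.53132183e-01, -3.02554124e-01,
         7.81467444e+01],
       [ 0.00000000e+00,  0.00000000e+00,  0.00000000e+00,
         1.00000000e+00]])}
```

View pics/top0.png

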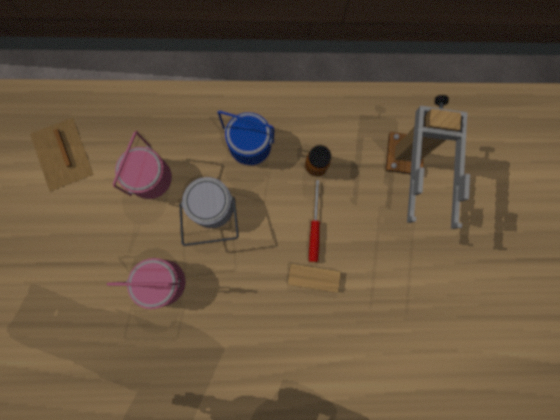

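View pics/side0.png

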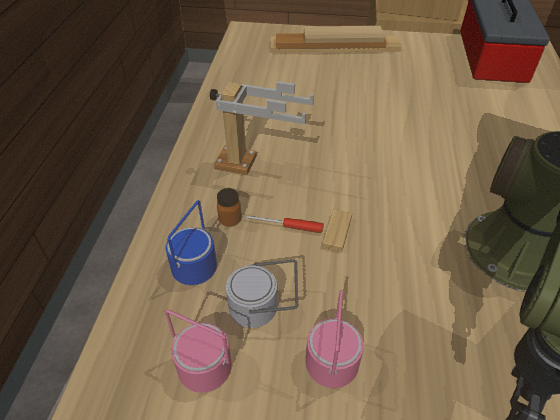

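View pics/wrist0.png

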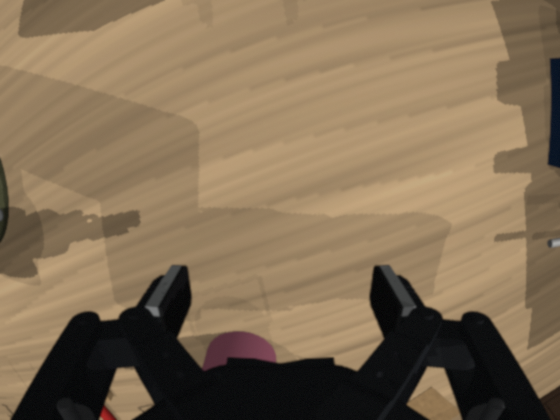

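The only plain metal tin is the grey one at top-image (208,203). The look-alikes are blue (249,138), pink (142,172) and pink (155,283). I'll check the grey one in a close crop.

```bash
cat >> h.py <<'E'
def K(c):
    h=c["image"].shape[0]; return h/2/np.tan(np.radians(c["fovy"])/2)
def deproj(c,u,v,d=None):
    u=np.asarray(u,float);v=np.asarray(v,float)
    if d is None: d=c["depth"][v.astype(int),u.astype(int)]
    f=K(c); p=np.stack([(u-c["cx"])/f*d,(v-c["cy"])/f*d,d+0*u],-1)
    return p@Rq(c["attitude"]).T+c["eye"]
def atz(c,u,v,z):
    f=K(c); r=np.array([(u-c["cx"])/f,(v-c["cy"])/f,1.])@Rq(c["attitude"]).T
    return c["eye"]+r*(z-c["eye"][2])/r[2]
def proj(c,P):
    p=(np.asarray(P)-c["eye"])@Rq(c["attitude"]); f=K(c)
    return np.stack([p[...,0]/p[...,2]*f+c["cx"],p[...,1]/p[...,2]*f+c["cy"]],-1)
E
python3 - <<'E'
from h import *
import pickle
t=pickle.load(open("top0.pkl","rb"));s=pickle.load(open("side0.pkl","rb"))
a=cv2.resize(t["image"][150:260,150:270],None,fx=5,fy=5,interpolation=cv2.INTER_CUBIC)
cv2.imwrite("pics/c1.png",a)
a=cv2.resize(t["image"][85:240,370:490],None,fx=5,fy=3.8,interpolation=cv2.INTER_CUBIC)
a=cv2.resize(t["image"][90:240,370:490],None,fx=4,fy=4,interpolation=cv2.INTER_CUBIC)
cv2.imwrite("pics/c2.png",a)
a=cv2.resize(s["image"][70:180,200:330],None,fx=5,fy=5,interpolation=cv2.INTER_CUBIC)
cv2.imwrite("pics/c3.png",a)
a=cv2.resize(s["image"][240:340,210:320],None,fx=5,fy=5,interpolation=cv2.INTER_CUBIC)
cv2.imwrite("pics/c4.png",a)
for n,c in(("top",t),("side",s)):
    vv,uu=np.mgrid[0:420,0:560]; P=deproj(c,uu.ravel(),vv.ravel()); np.save(n+"P.npy",P.reshape(420,560,3))
P=np.load("topP.npy")
for (u,v) in [(208,203),(250,250),(300,350),(430,300)]: print(u,v,P[v,u])
S=np.load("sideP.npy")
for (u,v) in [(252,283),(300,320),(330,150)]: print(u,v,S[v,u])
E
```

```text
208 203 [608.42848562 241.43990178  88.28634424]
250 250 [509.82162588 153.01448207  -3.07226157]
300 350 [278.95442058  36.1038638    2.06495753]
430 300 [ 387.46710845 -277.53359393   -1.16833324]
252 283 [612.92603377 245.30380398  85.80263707]
300 320 [507.26019393 266.23863245  -2.35718555]
330 150 [ 476.8520247  -330.93344756   -2.16099355]
```

View pics/c1.png

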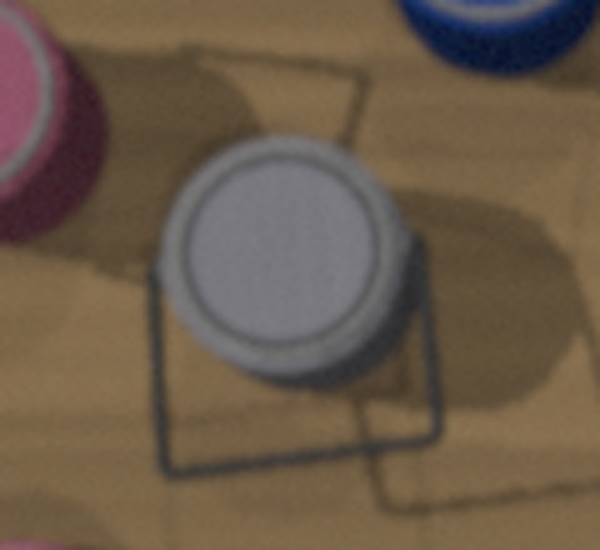

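View pics/c2.png

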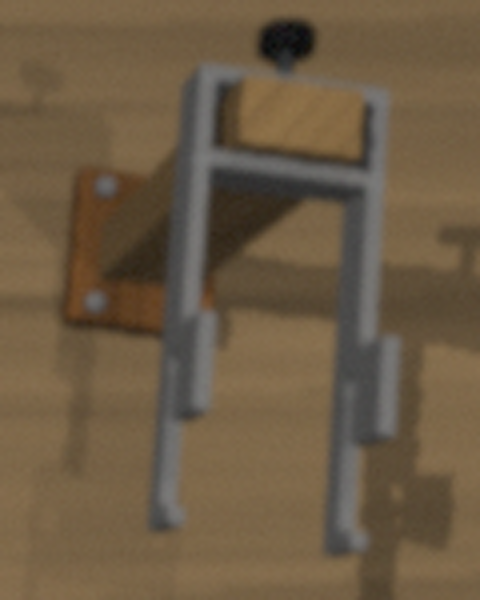

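View pics/c3.png

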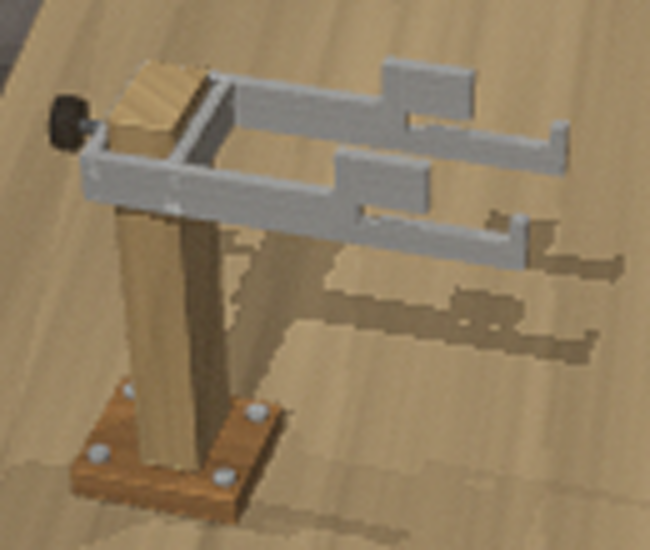

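View pics/c4.png

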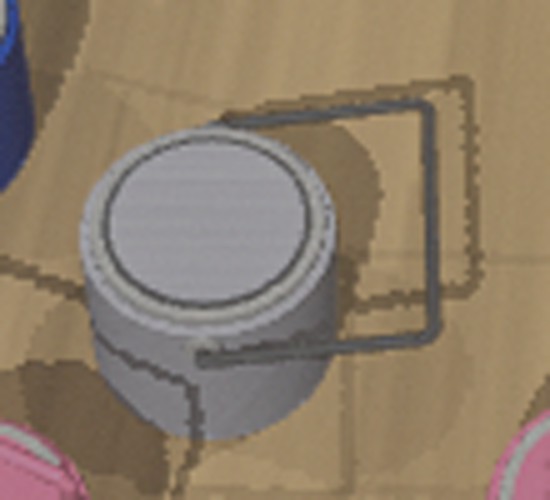

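```bash
cat > meas.py <<'E'
from h import *
import pickle
from scipy.optimize import least_squares
t=pickle.load(open("top0.pkl","rb"));s=pickle.load(open("side0.pkl","rb"))
# bar corners
for nm,pt,ps in [("L",(183.2,243.6),(296.6,306.4)),("R",(236,237.7),(295.1,260.9))]:
    A=atz(t,*pt,78.7);B=atz(s,*ps,78.7); print(nm,"top",A[:2],"side",B[:2])
# lid
TP=np.load("topP.npy");SP=np.load("sideP.npy")
for nm,c,P in(("top",t,TP),("side",s,SP)):
    # bench plane offset
    m=(abs(P[...,2])<12)&(P[...,0]>350)&(P[...,0]<800)&(abs(P[...,1])<450)
    A=np.c_[P[m][:,0]-550,P[m][:,1],np.ones(m.sum())];co=np.linalg.lstsq(A,P[m][:,2],rcond=None)[0];print(nm,"bench z",co[2],"tilt",co[:2], "n",m.sum())
    m=(abs(P[...,2]-85)<8)&(np.hypot(P[...,0]-608,P[...,1]-243)<70)
    Q=P[m]; (cx,cy),r=cv2.minEnclosingCircle(Q[:,:2].astype(np.float32)); print(nm,"lid mean",Q.mean(0),"circ",cx,cy,r)
for nm,P in(("top",TP),("side",SP)):
    for k,(a,b) in {"pinkA top(142,172)":((142,172),(200,345)),"pinkB":((155,283),(335,340)),"blue":((249,138),(190,240)),"jar":((318,155),(228,197)),"offcut":((315,277),(336,228)),"sd":((314,240),(305,226))}.items():
        u,v=a if nm=="top" else b; print(nm,k,P[v,u].round())
def sdf_box(p,lo,hi):
    c=(np.array(lo)+hi)/2;h=(np.array(hi)-lo)/2; q=abs(p-c)-h
    return np.linalg.norm(np.maximum(q,0),axis=1)+np.minimum(q.max(1),0)
def sdf(p,h):
    d=[sdf_box(p,(107,-30,0),(143,30,245)),sdf_box(p,(75,-45,0),(175,45,20))]
    for y in(-43,43):
        for lo,hi in [((-80,-9),(-5,3)),((-80,-9),(-72,16)),((-30,12),(5,38)),((5,-9),(17,38)),((5,-9),(150,14)),((-5,-9),(5,0))]:
            d.append(sdf_box(p,(lo[0],y-4,h+lo[1]),(hi[0],y+4,h+hi[1])))
    d.append(sdf_box(p,(99,-47,h-9),(107,47,h+14)));d.append(sdf_box(p,(143,-47,h-9),(151,47,h+14)))
    return np.min(np.abs(d),axis=0)
def tf(P,x): 
    c,sn=np.cos(x[2]),np.sin(x[2]); q=P-[x[0],x[1],0]; return np.c_[c*q[:,0]+sn*q[:,1],-sn*q[:,0]+c*q[:,1],q[:,2]]
res={}
for nm,P in(("top",TP),("side",SP)):
    m=(P[...,2]>100)&(P[...,2]<300)&(P[...,1]<-120)&(P[...,1]>-450)&(P[...,0]>450)&(P[...,0]<820); Q=P[m]; res[nm]=Q
    print(nm,len(Q),Q.min(0),Q.max(0))
for nm,Q in list(res.items())+[("both",np.vstack(list(res.values())))]:
    best=None
    for h0 in(200,212,224):
        for yaw in(-.15,0,.15):
            xc=Q[:,0].mean()-20;yc=Q[:,1].mean()
            r=least_squares(lambda x:sdf(tf(Q,x),x[3]),[xc,yc,yaw,h0],loss="soft_l1",f_scale=2,x_scale=[5,5,.05,5])
            if best is None or r.cost<best.cost:best=r
    print(nm,best.x,best.cost/len(Q),np.median(sdf(tf(Q,best.x),best.x[3])))
E
python3 meas.py
```

```text
L top [519.6411499  294.83602366] side [514.77673509 285.76731687]
R top [531.92252719 179.47150515] side [530.37381438 169.43223733]
top bench z -0.113347278837927 tilt [ 0.00066295 -0.00082755] n 53897
top lid mean [614.73841841 245.30572888  84.37686287] circ 603.9116821289062 242.7042236328125 67.435546875
side bench z 0.40633582035437915 tilt [5.09569676e-04 7.78200723e-05] n 37589
side lid mean [612.37860274 252.33822375  84.84645765] circ 601.8754272460938 243.2439422607422 66.98453521728516
top pinkA top(142,172) [680. 391.  85.]
top pinkB [437. 325. 170.]
top blue [761. 152.  85.]
top jar [719.  -6.  89.]
top offcut [444.  -0.  22.]
top sd [530.   1.  26.]
side pinkA top(142,172) [686. 400.  87.]
side pinkB [434. 356.  86.]
side blue [772. 145.  84.]
side jar [715.  -3.  86.]
side offcut [444.   6.  21.]
side sd [521.  12.  24.]
top 3931 [ 535.47222746 -283.38457648  100.5571492 ] [ 802.83559887 -159.00315521  259.64334817]
side 2871 [ 532.60995208 -289.79236529  100.3247038 ] [ 799.97477084 -155.58371352  258.87187018]
top [ 6.21816898e+02 -2.17156754e+02 -1.43041018e-01  2.18463320e+02] 1.8502570359909811 0.5466145100119064
side [ 6.18909179e+02 -2.16671329e+02 -1.46546035e-01  2.18485626e+02] 2.115444194857682 1.1267009980717404
both [ 6.21101690e+02 -2.17057767e+02 -1.44383897e-01  2.18471639e+02] 2.061474930798313 0.7632919870534032
```

```bash
cat > m2.py <<'E'
from h import *
import pickle
t=pickle.load(open("top0.pkl","rb"));s=pickle.load(open("side0.pkl","rb"))
def tri(pt,ps):
    rays=[]
    for c,p in((t,pt),(s,ps)):
        f=K(c);r=np.array([(p[0]-c["cx"])/f,(p[1]-c["cy"])/f,1.])@Rq(c["attitude"]).T;rays.append((c["eye"],r/np.linalg.norm(r)))
    (a,u),(b,v)=rays; k=np.linalg.lstsq(np.c_[u,-v],b-a,rcond=None)[0]
    return (a+u*k[0]+b+v*k[1])/2, np.linalg.norm(a+u*k[0]-b-v*k[1])
T=lambda x,y:((x+.5)/5-.5+150,(y+.5)/5-.5+150)
S=lambda x,y:((x+.5)/5-.5+210,(y+.5)/5-.5+240)
for n,a,b in[("L",(168,470),(433,334)),("R",(434,441),(427,106)),("lid",(284,250),(207,222)),("hingeL",(153,268),(205,358)),("hingeR",(420,240),(228,118))]:
    print(n,*tri(T(*a),S(*b)))
for nm,c in(("top",t),("side",s)):
    P=np.load(nm+"P.npy")
    print(nm,"lid ctr atz85",atz(c,*(T(284,250) if nm=="top" else S(207,222)),85))
    # bar depth
    a,b=(T(168,470),T(434,441)) if nm=="top" else (S(433,334),S(427,106))
    zs=[]
    for k in np.linspace(.15,.85,30):
        u,v=np.array(a)*(1-k)+np.array(b)*k; u,v=int(round(u)),int(round(v))
        w=P[v-2:v+3,u-2:u+3].reshape(-1,3); zs.append(w[w[:,2].argmax()])
    zs=np.array(zs);zz=zs[zs[:,2]>50];print("bar",len(zz),np.median(zz,0))
E
python3 m2.py
```

```text
L [516.95741565 292.53496752  89.10928229] 3.6658604597051077
R [530.32157242 177.62206207  89.35507204] 0.7158009131690004
lid [616.05704468 246.04421019  83.14527903] 2.0864968562211477
hingeL [608.33565182 305.860892    74.11774178] 4.806879309365549
hingeR [619.30576524 186.15952172  78.22786286] 6.308505474893262
top lid ctr atz85 [616.75787554 245.72511583  85.        ]
bar 30 [523.66752785 238.34705292  93.90009819]
side lid ctr atz85 [614.69703407 247.52870853  85.        ]
bar 30 [517.61918442 261.745616    95.19967474]
```

```bash
cat >> h.py <<'E'
YT=0.12; TIN=np.array([615.5,246.5,0.])
def att(p,yaw,sgn=-1):
    """tool pitched p below horizontal heading yaw; sgn=-1: tool z to the right (-y)"""
    y=np.array([np.cos(p)*np.cos(yaw),np.cos(p)*np.sin(yaw),-np.sin(p)])
    z=sgn*np.array([-np.sin(yaw),np.cos(yaw),0]); x=np.cross(y,z)
    return qR(np.c_[x,y,z])
def tinpt(a,lat=0,r=95,n=0,off=0,tin=None,yaw=None):
    T=TIN if tin is None else tin; yw=YT if yaw is None else yaw
    ex=np.array([np.cos(yw),np.sin(yw),0]);ey=np.array([-np.sin(yw),np.cos(yw),0])
    return T+[0,0,72]-ex*r*np.sin(a)+np.array([0,0,r*np.cos(a)])+ey*lat
E
python3 - <<'E'
from h import *
import pickle
t=pickle.load(open("top0.pkl","rb"))
for p in[(109,284),(180,285)]: print("pinkB bail",atz(t,*p,167))
print(Rq(bot.read_state()["tool_rot"]).round(2))
H=np.array([620,-217,0.]);yh=-.144
for sg in(-1,1):
  for nm,p,a,yaw in[("start",30,1.37,YT),("start",45,1.37,YT),("mid",60,.7,YT),("up75",75,0,YT),("up90",89.9,0,YT)]:
    q=bot.ik(tinpt(a,-25),att(np.radians(p),yaw,sg)); print(sg,nm,p,None if q is None else np.round(q,2))
  for dx,z in((-150,250),(-50,230),(0,221)):
    P=H+[dx*np.cos(yh),dx*np.sin(yh),z]; q=bot.ik(P,att(np.pi/2,yh,sg)); print(sg,"hang",dx,None if q is None else np.round(q,2))
E
```

```text
pinkB bail [435.69199827 413.69478249 167.        ]
pinkB bail [432.40861015 278.12730792 167.        ]
[[ 0.35 -0.   -0.94]
 [ 0.94 -0.    0.35]
 [-0.   -1.    0.  ]]
-1 start 30 [ 0.42  0.43  2.15  3.66  0.53 -0.31]
-1 start 45 None
-1 mid 60 None
-1 up75 75 None
-1 up90 89.9 None
-1 hang -150 None
-1 hang -50 None
-1 hang 0 None
1 start 30 None
1 start 45 None
1 mid 60 [ 0.35  0.33  1.83 -0.25  0.48  0.42]
1 up75 75 [ 0.3   0.49  1.47 -0.06  0.92  0.21]
1 up90 89.9 [ 0.29  0.61  1.28 -0.    1.26  0.17]
1 hang -150 [-0.46  0.21  1.63  0.    1.3  -0.32]
1 hang -50 [-0.41  0.44  1.37  0.    1.33 -0.27]
1 hang 0 [-0.39  0.56  1.22  0.    1.36 -0.25]
```

```bash
cat >> h.py <<'E'
def dn(p,yaw):
    d=np.array([np.cos(p)*np.cos(yaw),np.cos(p)*np.sin(yaw),-np.sin(p)])
    n=np.array([np.sin(p)*np.cos(yaw),np.sin(p)*np.sin(yaw),np.cos(p)]); return d,n
E
python3 - <<'E'
from h import *
for P in(20,25,30,35):
    p=np.radians(P);d,n=dn(p,YT);A=att(p,YT,-1)
    for a in(1.37,1.1,.8,.5,.3):
        q=bot.ik(tinpt(a,-25)+n*9-d*4,A); print(P,a,None if q is None else np.round(q,2))
    for b,zz in((70,0),(70,60),(120,100)):
        q=bot.ik(tinpt(1.37,-25)-d*b+[0,0,zz],A); print(P,"back",b,zz,None if q is None else np.round(q,2))
E
```

```text
20 1.37 [ 0.43  0.49  2.19  3.56  0.78 -0.2 ]
20 1.1 [ 0.42  0.43  2.17  3.58  0.72 -0.24]
20 0.8 [ 0.41  0.39  2.14  3.61  0.64 -0.28]
20 0.5 [ 0.4   0.38  2.08  3.63  0.58 -0.32]
20 0.3 [ 0.38  0.39  2.04  3.63  0.55 -0.34]
20 back 70 0 [ 0.5   0.37  2.34  3.63  0.83 -0.21]
20 back 70 60 [ 0.5   0.18  2.34  3.74  0.66 -0.36]
20 back 120 100 [ 0.56 -0.09  2.41  4.03  0.55 -0.65]
25 1.37 [ 0.42  0.44  2.17  3.61  0.65 -0.25]
25 1.1 [ 0.42  0.39  2.16  3.65  0.58 -0.31]
25 0.8 [ 0.41  0.35  2.11  3.69  0.51 -0.37]
25 0.5 [ 0.39  0.35  2.06  3.73  0.45 -0.42]
25 0.3 [ 0.38  0.36  2.01  3.75  0.42 -0.45]
25 back 70 0 [ 0.49  0.31  2.32  3.69  0.67 -0.29]
25 back 70 60 [ 0.49  0.12  2.31  3.86  0.51 -0.5 ]
25 back 120 100 None
30 1.37 [ 0.42  0.41  2.15  3.69  0.51 -0.33]
30 1.1 [ 0.41  0.36  2.13  3.75  0.45 -0.41]
30 0.8 [ 0.4   0.33  2.09  3.83  0.39 -0.51]
30 0.5 [ 0.38  0.33  2.03  3.91  0.33 -0.6 ]
30 0.3 [ 0.37  0.34  1.98  3.95  0.3  -0.66]
30 back 70 0 [ 0.47  0.25  2.29  3.79  0.51 -0.4 ]
30 back 70 60 [ 0.47  0.08  2.27  4.08  0.38 -0.72]
30 back 120 100 None
35 1.37 [ 0.41  0.38  2.12  3.81  0.38 -0.47]
35 1.1 [ 0.4   0.34  2.1   3.93  0.33 -0.59]
35 0.8 [ 0.39  0.31  2.05  4.08  0.28 -0.76]
35 0.5 None
35 0.3 None
35 back 70 0 [ 0.46  0.21  2.26  3.98  0.38 -0.6 ]
35 back 70 60 None
35 back 120 100 None
```

```bash
python3 - <<'E'
from h import *
def rep(n): s=bot.read_state(); print(n,round(s["clock"],2),s["ee_pos"].round(1))
bot.move_joints([1.14,-0.2,2.1,0,.5,-.07]);rep("A")
bot.move_joints([.9,-0.2,2.25,3.86,.5,-.5]);rep("B")
bot.move_gripper(24,20)
p=np.radians(25);d,n=dn(p,YT);A=att(p,YT,-1)
tgt=bot.ik(tinpt(1.37,-25)-d*70+[0,0,60],A);print(np.round(tgt,2))
j=np.array(tgt);j[1]=-.2;bot.move_joints(j);rep("C")
bot.move_joints(tgt);rep("D")
c=bot.read_camera("top");cv2.imwrite("pics/t1.png",c["image"]);c=bot.read_camera("side");cv2.imwrite("pics/s1.png",c["image"])
print(bot.read_state()["grip_width"],bot.read_state()["ft_force"])
E
```

```text
A 0.95 [166.8 450.5 287.5]
B 4.17 [342.5 376.  375.3]
[ 0.49  0.12  2.31  3.86  0.51 -0.5 ]
C 5.64 [451.1 197.3 343.6]
D 6.33 [463.2 203.7 181.5]
24.084501735990813 [-1.0066495  -0.30067136  0.65123678]
```

View pics/s1.png

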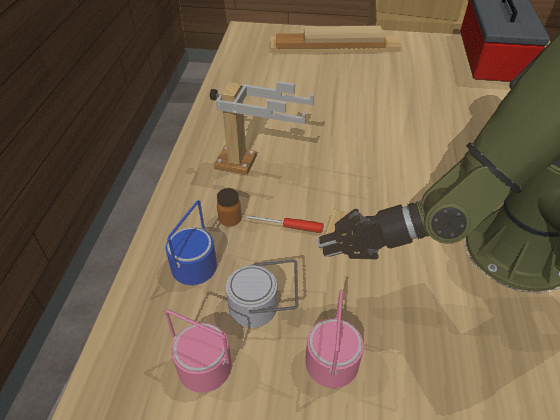

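View pics/t1.png

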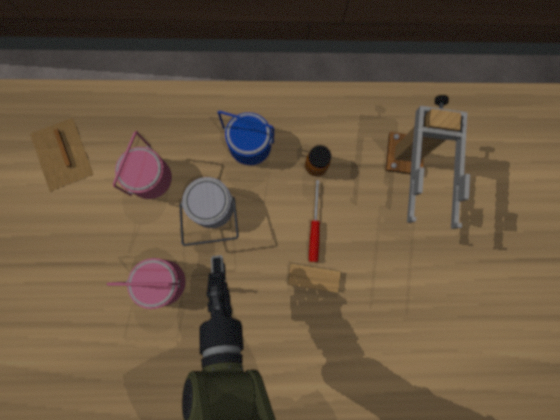

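The gripper is at top-image (215,265), clear of the pink tin, and the bar is ahead at row 240. Next I bring the jaws around the bar.

```bash
python3 - <<'E'
from h import *
p=np.radians(25);d,n=dn(p,YT);A=att(p,YT,-1)
bot.servo_line(tinpt(1.37,-25)-d*70,speed=120)
r=bot.servo_line(tinpt(1.37,-25)-d*4,speed=70,until_force=4)
s=bot.read_state();print(r,s["clock"],s["ee_pos"],s["ft_force"])
for nm in("top","side"):
    c=bot.read_camera(nm);
    u,v=proj(c,s["ee_pos"]).astype(int); u=min(max(u,60),500);v=min(max(v,60),360)
    cv2.imwrite(f"pics/{nm}2.png",cv2.resize(c["image"][v-60:v+60,u-60:u+60],None,fx=5,fy=5,interpolation=cv2.INTER_CUBIC))
E
```

```text
False 8.175 [522.25449273 210.11309522  92.75070619] [-0.01694209 -0.47648733 -0.32582853]
```

View pics/side2.png

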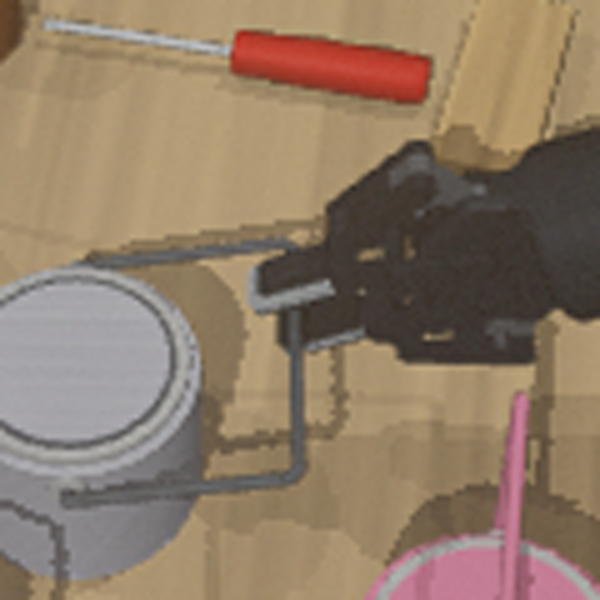

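View pics/top2.png

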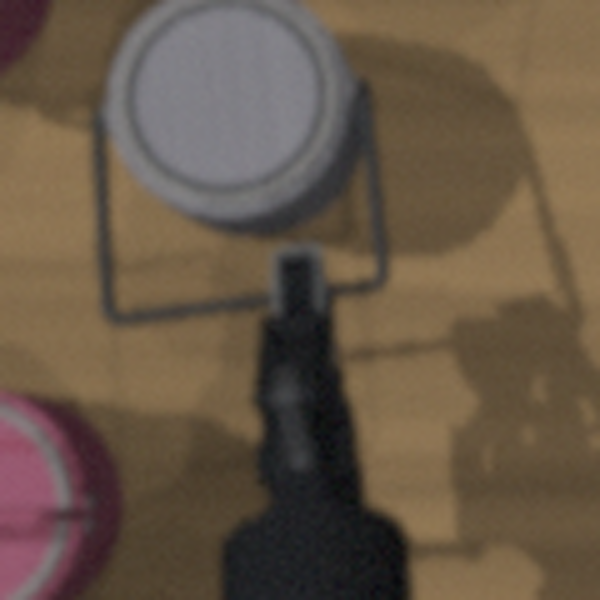

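The bar sits between the two jaws at side-crop (297,300) and at top-crop (300,290). I'll sweep it up now.

```bash
python3 - <<'E'
from h import *
p=np.radians(25);d,n=dn(p,YT);A=att(p,YT,-1)
for a in np.linspace(1.37,.5,7):
    r=bot.servo_line(tinpt(a,-25)-d*4+n*9,speed=45,until_force=8)
    s=bot.read_state();print(round(a,2),r,round(s["clock"],2),(s["ft_force"]).round(2))
    if r: break
c=bot.read_camera("side");cv2.imwrite("pics/s3.png",cv2.resize(c["image"][200:340,190:350],None,fx=4,fy=4))
c=bot.read_camera("top");cv2.imwrite("pics/t3.png",cv2.resize(c["image"][150:290,130:290],None,fx=4,fy=4))
E
```

```text
1.37 False 8.62 [0.07 0.58 0.24]
1.23 False 9.08 [ 0.09  0.59 -0.04]
1.08 False 9.54 [0.5  0.18 0.16]
0.94 False 10.0 [ 0.65 -0.32 -0.55]
0.79 False 10.46 [ 0.19  0.14 -0.11]
0.64 False 10.92 [ 0.04  0.42 -0.25]
0.5 False 11.38 [ 0.02  0.4  -0.21]
```

View pics/s3.png

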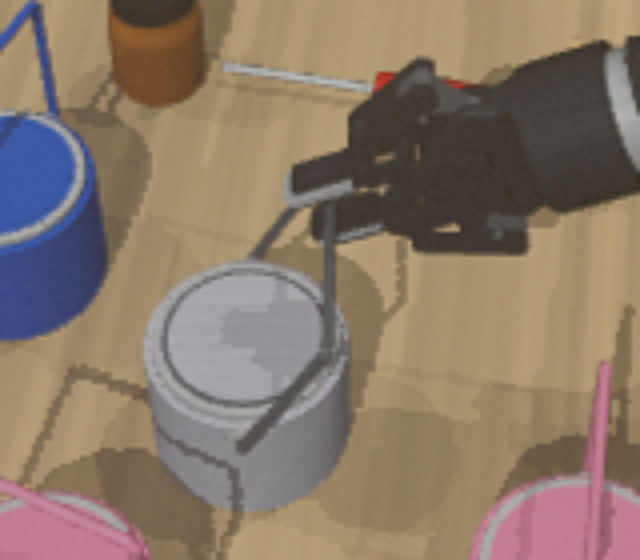

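View pics/t3.png

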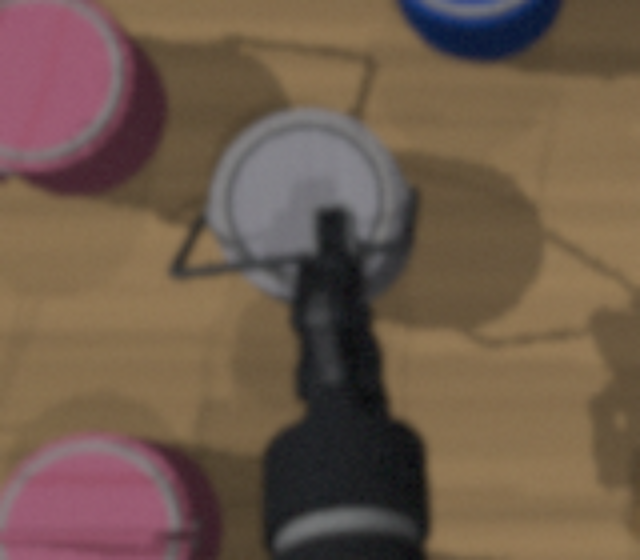

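```bash
python3 - <<'E'
from h import *
def rep(n): s=bot.read_state(); print(n,round(s["clock"],2),s["ee_pos"].round(1),s["ft_force"].round(2))
p=np.radians(25);d,n=dn(p,YT)
e=bot.read_state()["ee_pos"]
bot.servo_line(e-d*60,speed=150);rep("back")
j=bot.read_state()["joint_positions"].copy(); j[1]-=.35; bot.move_joints(j);rep("up")
V=att(np.pi/2,YT,1)
pre=tinpt(.5,0)+[-10*np.cos(YT),-10*np.sin(YT),94]
q=np.array(bot.ik(pre,V));print(q.round(2))
k=q.copy();k[1]-=.3; k[4]=.5; k[0]=j[0]; bot.move_joints(k);rep("flip")
bot.move_joints(q);rep("pre")
for nm in("top","side"):
    c=bot.read_camera(nm);cv2.imwrite(f"pics/{nm}4.png",c["image"])
E
```

```text
back 12.03 [519.8 209.9 190.8] [ 0.43  0.8  -0.29]
up 12.82 [498.7 200.1 383.2] [-0.31  0.28 -0.28]
[0.34 0.43 1.34 0.   1.37 0.22]
flip 16.02 [633.6 330.7 554.6] [ 0.06  0.22 -0.56]
pre 17.27 [560.7 240.1 250.2] [0.08 0.41 0.27]
```

View pics/side4.png

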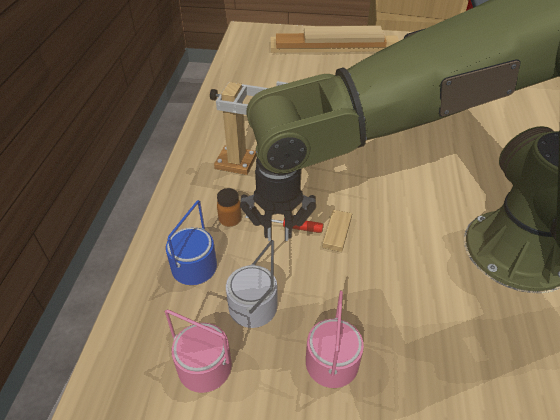

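View pics/top4.png

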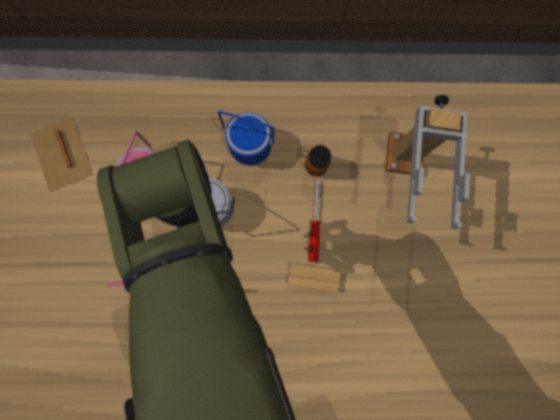

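```bash
python3 - <<'E'
from h import *
c=bot.read_camera("side");im=cv2.resize(c["image"][220:340,200:330],None,fx=5,fy=5,interpolation=cv2.INTER_CUBIC)
# expected overlay
for a,col in((.5,(0,255,0)),(.6,(0,0,255)),(.4,(255,0,0))):
    P=np.array([tinpt(a,60,0.),tinpt(a,60),tinpt(a,-60),tinpt(a,-60,0.)]); P=np.array([tinpt(a,60,r=0),tinpt(a,60),tinpt(a,-60),tinpt(a,-60,r=0)])
    q=((proj(c,P)-[200,220]+.5)*5-.5).astype(np.int32); cv2.polylines(im,[q],False,col,1)
th=np.linspace(0,2*np.pi,60); P=np.c_[TIN[0]+54*np.cos(th),TIN[1]+54*np.sin(th),85+0*th]
cv2.polylines(im,[((proj(c,P)-[200,220]+.5)*5-.5).astype(np.int32)],True,(0,255,255),1)
cv2.imwrite("pics/s5.png",im)
E
```

```text
(no output)
```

View pics/s5.png

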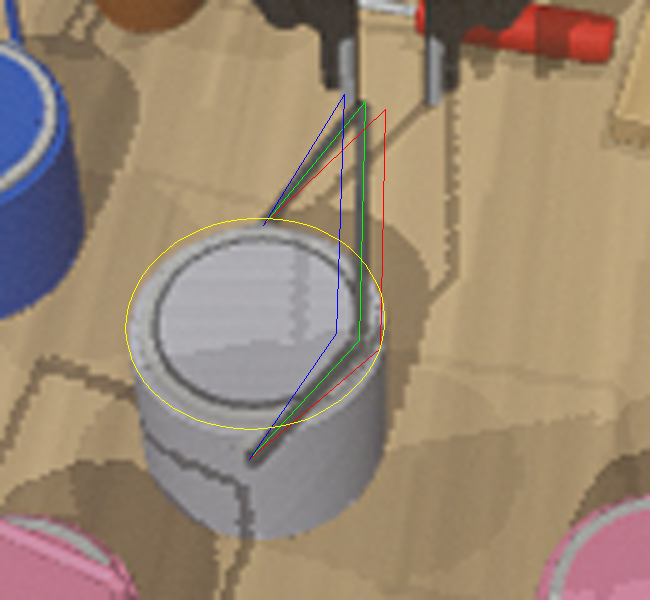

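```bash
python3 - <<'E'
from h import *
def rep(n): s=bot.read_state(); print(n,round(s["clock"],2),s["ee_pos"].round(1),s["ft_force"].round(2),round(s["grip_width"],1))
bot.move_gripper(44,20)
b=tinpt(.5,0)
bot.servo_line(b+[0,0,94],speed=100)
r=bot.servo_line(b+[0,0,6],speed=90,until_force=5);rep(("down",r))
bot.move_gripper(18);rep("close18")
for a in(.33,.16,0):
    r=bot.servo_line(tinpt(a,0)+[0,0,5],speed=40,until_force=5);rep((a,r))
c=bot.read_camera("side");cv2.imwrite("pics/s6.png",cv2.resize(c["image"][200:340,190:350],None,fx=4,fy=4,interpolation=cv2.INTER_CUBIC))
E
```

```text
('down', False) 19.12 [570.6 241.2 162.1] [-0.23  0.14  0.02] 43.9
close18 19.49 [570.3 241.1 161.5] [-0.17 -0.25  0.7 ] 17.9
(0.33, False) 20.03 [585.  242.8 166.7] [ 0.11  0.64 -0.13] 18.2
(0.16, False) 20.58 [600.5 244.6 170.6] [-0.53  0.76 -0.02] 18.0
(0, False) 21.12 [615.5 246.5 171.8] [ 0.54 -1.22 -0.2 ] 17.6
```

View pics/s6.png

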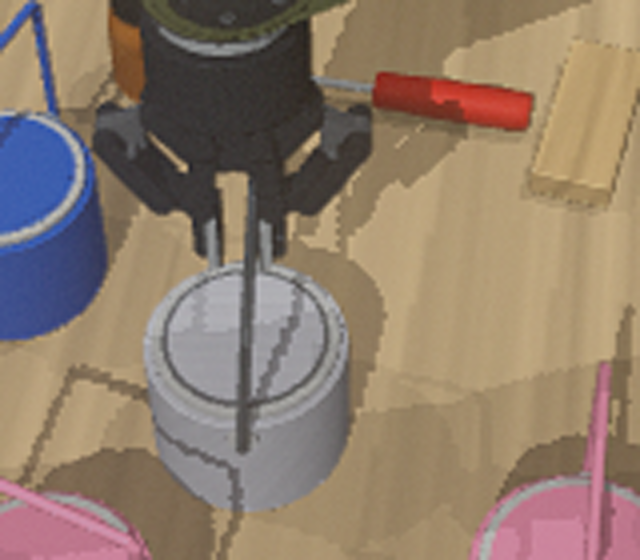

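```bash
python3 - <<'E'
from h import *
def rep(n): s=bot.read_state(); print(n,round(s["clock"],2),s["ee_pos"].round(1),s["ft_force"].round(2),round(s["grip_width"],1))
bot.move_gripper(4,40);rep("grip"); bot.dwell(.3)
c=bot.read_camera("side");cv2.imwrite("pics/s7.png",cv2.resize(c["image"][200:340,190:350],None,fx=4,fy=4,interpolation=cv2.INTER_CUBIC))
rep("held")
H=np.array([620,-217,0.]);yh=-.144
for dx in(-180,-50,0):print(bot.ik(H+[dx*np.cos(yh),dx*np.sin(yh),275],att(np.pi/2,yh,1)))
E
```

```text
grip 21.44 [615.4 246.5 172. ] [-0.39 -0.07 -0.29] 4.7
held 21.79 [615.5 246.5 172. ] [-0.56  0.25  0.67] 4.8
[-0.48442218  0.12634399  1.672989    0.          1.34225966 -0.34042218]
[-0.41267153  0.41429464  1.30970805  0.          1.41758996 -0.26867153]
[-0.39242178  0.53105482  1.14156699  0.          1.46897084 -0.24842178]
```

View pics/s7.png

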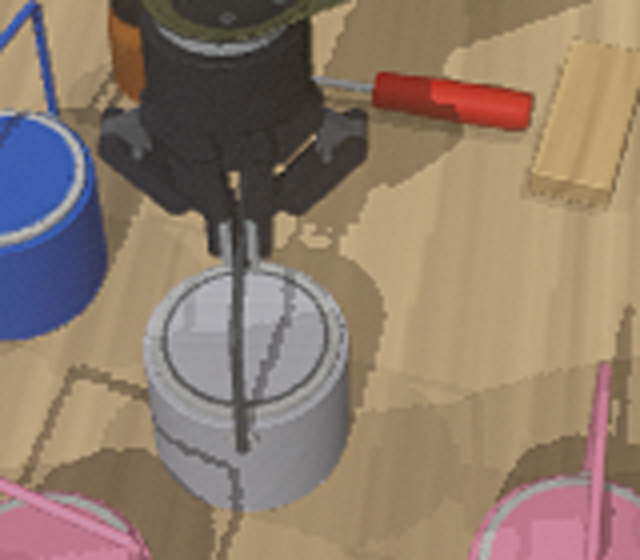

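```bash
python3 - <<'E'
from h import *
def rep(n): s=bot.read_state(); print(n,round(s["clock"],2),s["ee_pos"].round(1),s["ft_force"].round(2),round(s["grip_width"],1))
bot.move_gripper(0,50);rep("grip")
e=bot.read_state()["ee_pos"]
bot.servo_line(e+[0,0,8],speed=25);bot.dwell(.2);rep("lift8")
bot.servo_line([615.5,246.5,190],speed=40);bot.dwell(.2);rep("lift")
c=bot.read_camera("side");cv2.imwrite("pics/s8.png",cv2.resize(c["image"][190:330,190:350],None,fx=4,fy=4,interpolation=cv2.INTER_CUBIC))
E
```

```text
grip 22.01 [615.5 246.5 172.1] [-0.26 -0.32 -0.04] 3.9
lift8 22.68 [615.5 246.5 179.9] [ 0.85 -0.06 -3.48] 3.5
lift 23.28 [615.4 246.5 189.8] [-0.68 -0.3  -3.64] 3.5
```

View pics/s8.png

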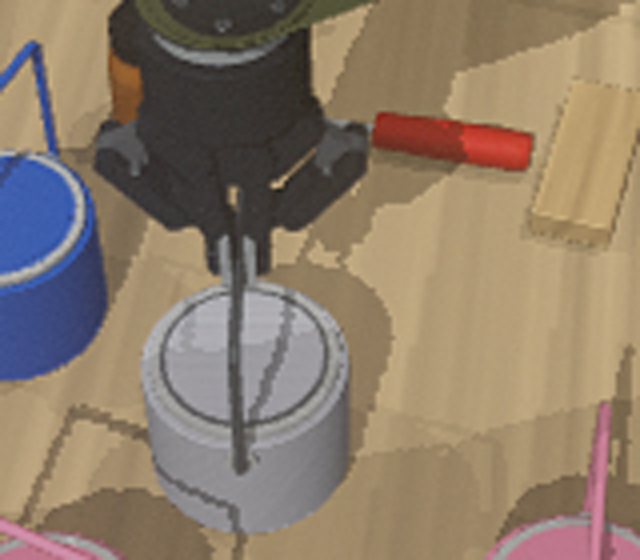

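The tin is off the bench and level in side-crop 8, at (240,400), weighing about 3.6 N. Next I carry it to the front of the hanger.

```bash
cat >> h.py <<'E'
H=np.array([620.,-217,0]);YH=-.144
def hp(x,y,z): c,s=np.cos(YH),np.sin(YH); return H+[c*x-s*y,s*x+c*y,z]
E
python3 - <<'E'
from h import *
def rep(n): s=bot.read_state(); print(n,round(s["clock"],2),s["ee_pos"].round(1),s["ft_force"].round(2),round(s["grip_width"],1))
bot.servo_line([615.5,246.5,285],speed=80)
bot.servo_line(hp(-185,0,285),att(np.pi/2,YH,1),speed=110);bot.dwell(.3);rep("front")
import pickle
for nm in("top","side"):
    c=bot.read_camera(nm);cv2.imwrite(f"pics/{nm}9.png",c["image"]);pickle.dump(c,open(nm+"9.pkl","wb"))
E
```

```text
front 29.42 [ 436.9 -190.4  285. ] [-0.51 -0.3  -3.42] 3.9
```

View pics/side9.png

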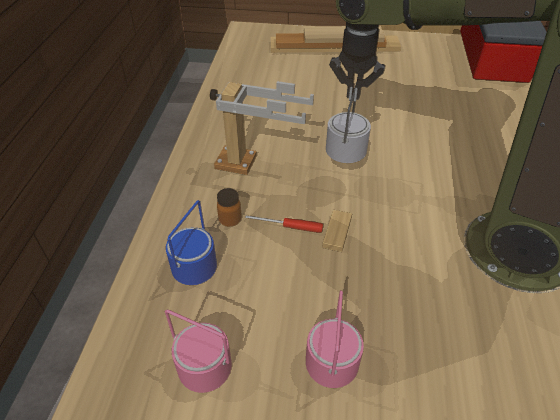

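View pics/top9.png

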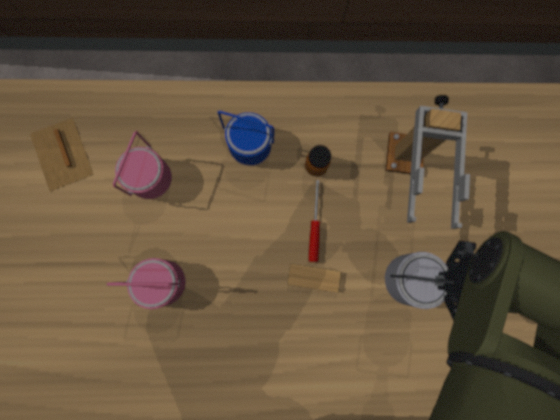

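```bash
python3 - <<'E'
from h import *
import pickle
for nm,(u0,v0,w,h) in(("top",(370,90,150,220)),("side",(200,60,200,120))):
    c=pickle.load(open(nm+"9.pkl","rb"));k=2.7 if nm=="top" else 4
    im=cv2.resize(c["image"][v0:v0+h,u0:u0+w],None,fx=k,fy=k,interpolation=cv2.INTER_CUBIC)
    dr=lambda P,col:cv2.polylines(im,[((proj(c,np.array(P))-[u0,v0]+.5)*k-.5).astype(np.int32)],False,col,1)
    h0=218.5
    for y in(-43,43):
        for yy in(y-4,y+4):
            dr([hp(-80,yy,h0+16),hp(-72,yy,h0+16),hp(-72,yy,h0+3),hp(-5,yy,h0+3)],(0,0,255))
            dr([hp(-30,yy,h0+12),hp(-30,yy,h0+38),hp(5,yy,h0+38)],(0,0,255))
    dr([hp(-185,-60,280),hp(-185,60,280)],(0,255,0)); dr([hp(-185,60,280),hp(-185,60,185)],(0,255,0))
    cv2.imwrite(f"pics/{nm}10.png",im)
E
```

```text
(no output)
```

View pics/side10.png

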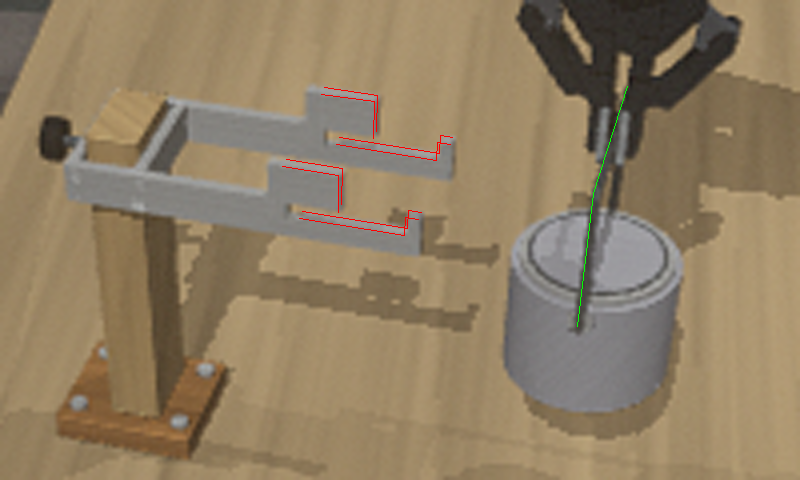

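View pics/top10.png

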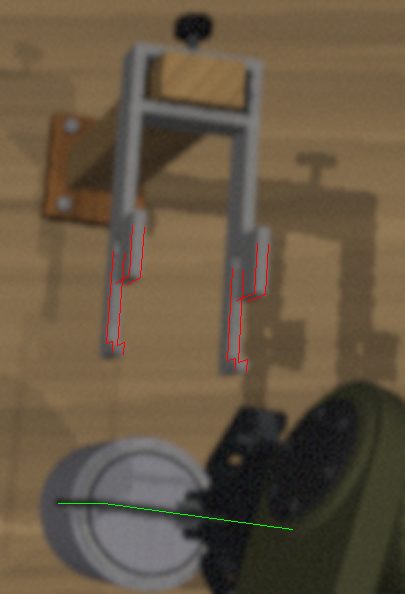

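The overlays match the hanger (prong tip front at side-crop (421,212)) and the bar, so I'll use h ≈ 218 mm. Next I enter from the front and feel down.

```bash
python3 - <<'E'
from h import *
def rep(n): s=bot.read_state(); print(n,round(s["clock"],2),s["ee_pos"].round(2),s["ft_force"].round(2),round(s["grip_width"],1))
bot.servo_line(hp(-185,0,262),speed=60)
r=bot.servo_line(hp(-51,0,262),speed=70,until_force=6);rep(("in",r))
if not r:
    r=bot.servo_line(hp(-51,0,236),speed=25,until_force=2.5);rep(("down1",r))
    bot.dwell(.2)
    f=np.array([ (bot.dwell(.02),bot.read_state()["ft_force"])[1] for _ in range(10)]);print(f.mean(0).round(2),f.std(0).round(2))
import pickle
for nm in("top","side"):
    c=bot.read_camera(nm);cv2.imwrite(f"pics/{nm}11.png",cv2.resize(c["image"][60:180,200:360],None,fx=5,fy=5,interpolation=cv2.INTER_CUBIC) if nm=="side" else c["image"])
E
```

```text
('in', False) 32.12 [ 569.37 -209.69  262.1 ] [ 0.23 -0.02 -4.16] 3.8
('down1', False) 33.31 [ 569.57 -209.71  236.2 ] [ 0.39 -0.32 -4.47] 3.7
[-0.28 -0.02 -3.88] [0.76 0.38 0.45]
```

View pics/side11.png

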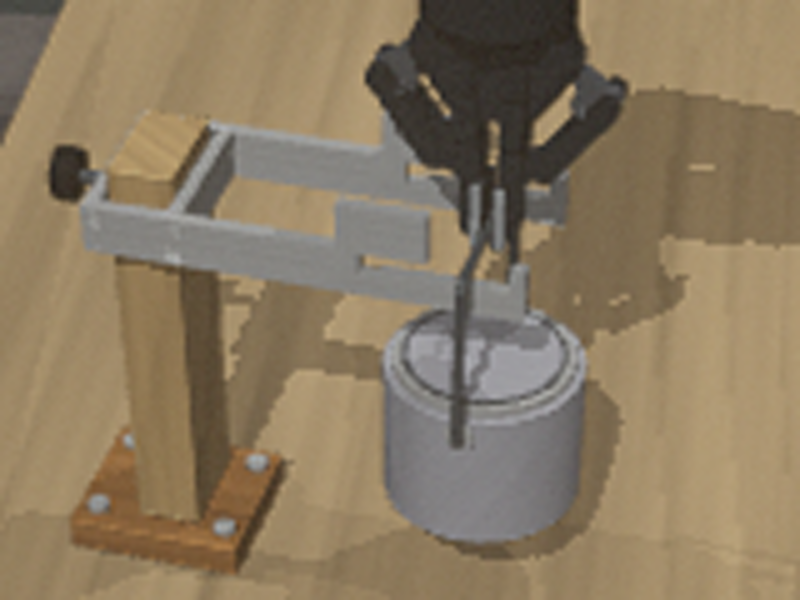

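```bash
python3 - <<'E'
from h import *
def F(): return np.mean([(bot.dwell(.02),bot.read_state()["ft_force"])[1] for _ in range(6)],0).round(2)
e=bot.read_state()["ee_pos"]
r=bot.servo_line([e[0],e[1],e[2]-15],speed=7,until_force=2.4)
s=bot.read_state();print(r,round(s["clock"],2),s["ee_pos"].round(2),F())
c=bot.read_camera("side");cv2.imwrite("pics/side12.png",cv2.resize(c["image"][60:180,200:360],None,fx=5,fy=5,interpolation=cv2.INTER_CUBIC))
E
```

```text
True 34.88 [ 569.53 -209.7   229.15] [ 0.16 -0.02  5.95]
```

View pics/side12.png

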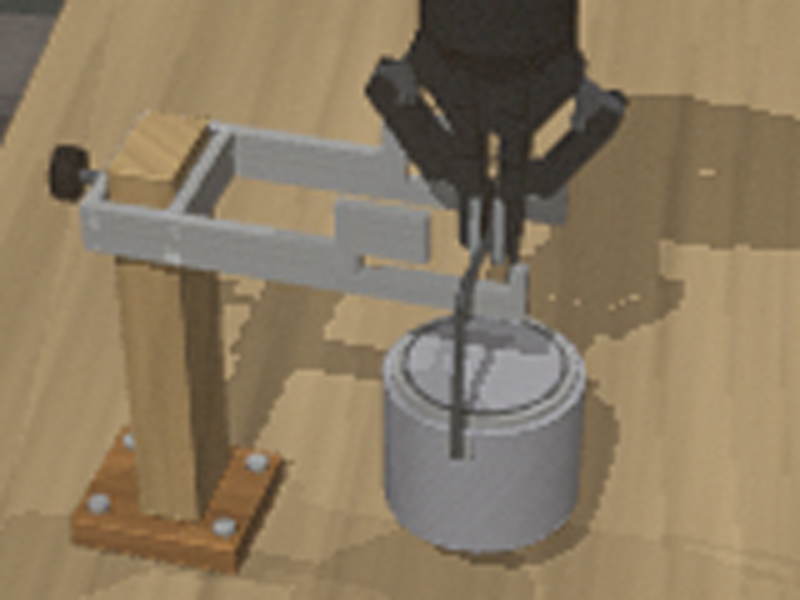

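Contact came at TCP z = 229.2, giving a seat at about 218.3 mm, which agrees with the vision fit. I'll unload about 1 mm and slide in.

```bash
python3 - <<'E'
from h import *
def F(): return np.mean([(bot.dwell(.02),bot.read_state()["ft_force"])[1] for _ in range(6)],0).round(2)
def rep(n): s=bot.read_state(); print(n,round(s["clock"],2),s["ee_pos"].round(2),F())
e=bot.read_state()["ee_pos"]; z=229.3
bot.servo_line([e[0],e[1],z+1.0],speed=8);rep("up")
r=bot.servo_line(hp(-12,0,z+1.0),speed=25,until_force=4);rep(("slide",r))
if not r:
    r=bot.servo_line(hp(10,0,z+1.0),speed=10,until_force=3);rep(("end",r))
c=bot.read_camera("side");cv2.imwrite("pics/side13.png",cv2.resize(c["image"][60:180,200:360],None,fx=5,fy=5,interpolation=cv2.INTER_CUBIC))
E
```

```text
up 35.47 [ 569.35 -209.64  229.82] [ 0.19 -0.35 -3.77]
('slide', False) 37.27 [ 608.08 -215.26  230.36] [-0.36  0.05 -3.2 ]
('end', True) 38.75 [ 622.   -217.21  229.26] [-0.41  0.17 -3.8 ]
```

View pics/side13.png

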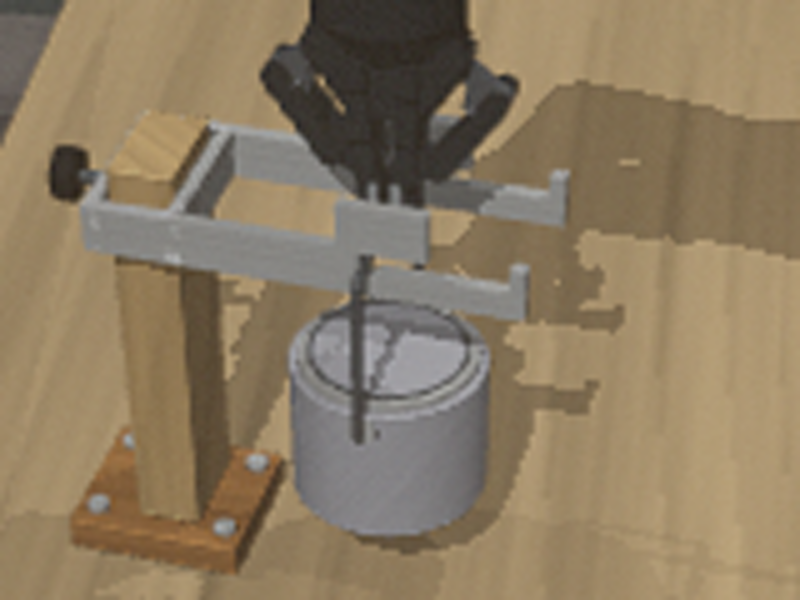

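```bash
python3 - <<'E'
from h import *
def F(): return np.mean([(bot.dwell(.02),bot.read_state()["ft_force"])[1] for _ in range(6)],0).round(2)
def rep(n): s=bot.read_state(); print(n,round(s["clock"],2),s["ee_pos"].round(2),F())
r=bot.servo_line(hp(1,0,229.3),speed=10);rep("a")
r=bot.servo_line(hp(1,0,224.5),speed=6,until_force=2.4);rep(("low",r))
c=bot.read_camera("side");cv2.imwrite("pics/side14.png",cv2.resize(c["image"][80:150,240:330],None,fx=8,fy=8,interpolation=cv2.INTER_CUBIC))
E
```

```text
a 39.15 [ 620.93 -217.15  229.22] [-0.19  0.01 -3.34]
('low', True) 39.81 [ 620.99 -217.13  226.13] [0.18 0.12 6.31]
```

View pics/side14.png

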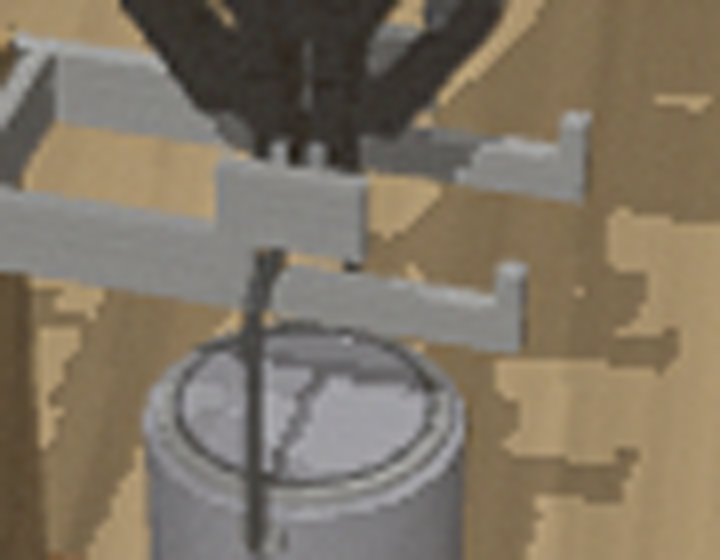

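```bash
python3 - <<'E'
from h import *
def F(): return np.mean([(bot.dwell(.02),bot.read_state()["ft_force"])[1] for _ in range(6)],0).round(2)
def rep(n): s=bot.read_state(); print(n,round(s["clock"],2),s["ee_pos"].round(2),F())
bot.servo_line(hp(1,0,226.6),speed=6);rep("unload")
bot.move_gripper(14);bot.move_gripper(34);rep("open")
r=bot.servo_line(hp(1,0,290),speed=60,until_force=5);rep(("up",r))
if not r: bot.servo_line(hp(-60,0,350),speed=150)
bot.dwell(.3);rep("clear")
for nm in("top","side"):
    c=bot.read_camera(nm);cv2.imwrite(f"pics/{nm}15.png",c["image"])
    if nm=="side":cv2.imwrite("pics/side15c.png",cv2.resize(c["image"][70:190,200:340],None,fx=5,fy=5,interpolation=cv2.INTER_CUBIC))
E
```

```text
unload 40.4 [ 620.95 -217.11  226.34] [ 0.36 -0.27 -1.31]
open 41.1 [ 620.99 -217.16  226.61] [-0.12  0.01 -0.18]
('up', False) 42.41 [ 620.89 -217.12  289.46] [ 0.15 -0.14  0.1 ]
clear 43.52 [ 560.84 -208.37  349.3 ] [-0.24  0.03  0.05]
```

View pics/side15c.png

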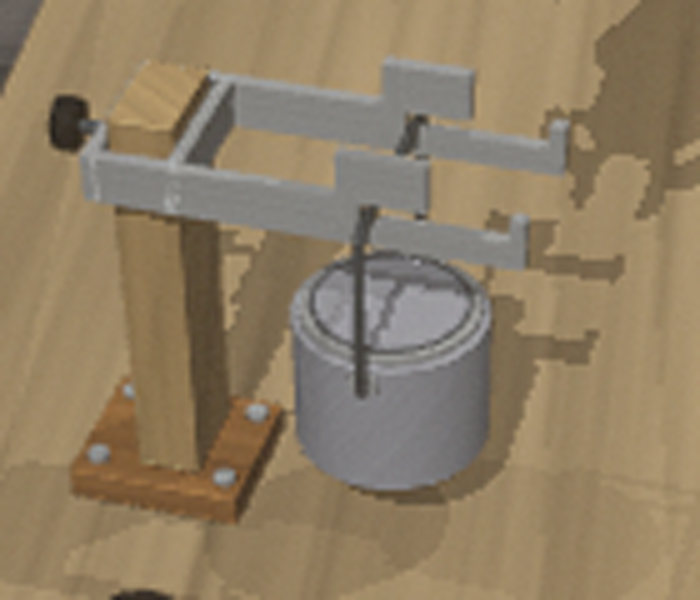

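View pics/top15.png

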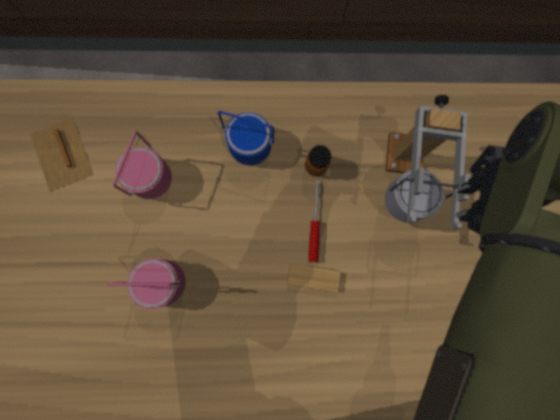

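The tin hangs level with the bar in the slot ends, at side-crop (365,210) and (415,120). The bystanders are still where they were: jar (318,158), screwdriver (315,230) and offcut (314,277). I'm handing the job in.

```bash
python3 - <<'E'
from rig import bot
bot.finish_job()
E
```

```text
the job is handed in; nothing more can be done
```

The tin now hangs on its own in the hanger's seat, and I handed the job in at about 43.5 s of the 72 s allowed.

- **Raising the bail:** I swept it up with one finger under the bar while the tin stood on the bench, then straddled it from above and closed the jaws with the bail upright. The overlay taken part-way through the raise matched the tin's original position to about 2 mm.
- **Carrying:** I lifted the tin level by the bar, about 3.6 N, and carried it to the front of the hanger.
- **Hanging:** I felt for the prongs and met them at a bar height that puts the seat at about 218 mm, which agrees with the camera fit. I eased off 1 mm and slid back under the lips until the end wall was felt. The bar then dropped 3 mm into the groove, and I released it.

**Last checks:** The side view shows the tin hanging level with the bar at the slot ends. The gripper is clear, with no force on it. In the top view the jar, screwdriver, offcut and the blue and pink tins look unmoved. Steady pressing on the prongs was about 10 N at most, and no check failed. I judged the tin level from the pictures, not by measurement.

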